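# Slide the vial rack through the in-feed gate and press the load key

### The job

Gently push the white vial rack over the deck with the fingers, without picking it up, through the narrow gate between the barcode reader and the metal guide block and on into the bay until it sits squarely, fully home against the front of the white drive housing. Then press the round load key on top of that housing fully down and let it come up again. Do not lift, pinch or tip the rack, do not press the key before the rack is home, and leave the other things on the deck where they are.

Things in the scene. Friction and masses are not known exactly. Their poses are not given: they have to be found in the camera images.
- rack: Loose vial rack: white plastic, 100 long (its x) x 62 wide (its y) x 30 high, flat upright sides; 15 small amber vials fixed in it, aluminium caps reaching 42 high. Origin at the centre of its underside, z up. Starts on the deck before the gate, its x axis within 30 degrees of the lane direction. Mass 0.17 to 0.34 kg; slides with about 1 to 4 N.
- sampler: The fixed sampler: gate, bay and drive housing, all standing directly on the deck, so the rack stays on the deck all the way. Origin on the deck in the middle of the gate; its x axis is the lane direction, pointing inward, z up. A probe stand about 280 high stands beyond the housing (x 285 to 450, y -160 to -55).
- gate (a point): Middle of the gate, on the deck (axes as the sampler's). The gap is 67 wide, y -33.5 to 33.5, straight from x -12 to 30, entry corners rounded (12 radius, x -24 to -12). On its +y side the black barcode reader (54 x 60, 48 high), on its -y side the aluminium guide block (54 x 25, 32 high).
- bay (a point): Where the rack's origin is when it is home: on the deck, 85 along x from the gate. The bay behind the gate (x 30 to 135 from the gate) is 70 wide between two aluminium rails 8 thick and 16 high.
- stop (a point): Centre of the flat front face (the end stop) of the white drive housing: 135 along x from the gate, 22.5 above the deck. The housing is 90 long (x), 124 wide (y), 45 high, with a dark display and the load key on top.
- load_key_top (a point): Centre of the top of the round load key, a grey plastic cap 26 dia in a black collar on top of the drive housing, at x = 180, y = -30 in the sampler's frame; the only key on it. It is pressed straight down.
- load_key (a joint): Travel of the load key in m: 0 is up (released), 0.005 fully down; it is sprung and needs about 5 N to go fully down. It counts as pressed from 0.0035.
- vial_a: bystander: capped clear glass vial, 28 dia x 60 high, standing; origin at the centre of its underside
- vial_b: bystander: a second capped clear glass vial, 28 dia x 60 high, standing near the guide block; origin at the centre of its underside
- dish: bystander: flat clear round dish, 92 dia x 16 high; origin at the centre of its underside
- tipbox: bystander: blue pipette-tip box with clear lid, 120 x 82 x 62 high; origin at the centre of its underside, x along its length
- reagent: bystander: amber reagent bottle with black cap, 72 dia x 145 high; origin at the centre of its underside
- beaker: bystander: open glass beaker, 68 dia at the rim x 75 high; origin at the centre of its underside
- spatula: bystander: slim steel lab spatula (a rod with flat ends) lying flat, 171 long; origin at its middle, x along its length
Not all that is in view belongs to the job. What is shaped like the rack but turquoise or yellow is not meant.

How it is judged (in metres and radians):
On the way, in this order (a step that is already met when the one before it is completed fails the run):
1. the rack's front half is in the gate (x of rack in the frame of sampler between -0.05 and 0.06 m and y of rack in the frame of sampler between -0.008 and 0.008 m and height (world z) of rack below 0.006 m), for 0.05 s.
2. the rack is home against the drive housing (x of rack in the frame of sampler between 0.081 and 0.088 m and y of rack in the frame of sampler between -0.007 and 0.007 m and angle between the x axis of rack and the x axis of sampler, either way round below 0.08 rad and height (world z) of rack below 0.004 m and angle between rack's own z axis and vertical below 0.05 rad), for 0.2 s.
3. the load key is pressed (all of step 2 and value of joint load_key above 0.0035 m), for 0.05 s.
At the end, for the whole second after the job is handed in: The rack stands flat on the deck in the bay, at rest, its front within 4 mm of the drive housing, within 7 mm of the lane's middle and within about 4.5 degrees of square; the load key has been pressed at least 3.5 mm after that and is up again (all of step 2 and linear speed of rack below 0.01 m/s and value of joint load_key below 0.0015 m); the robot touches nothing.
It fails at once if the rack is lifted off the deck (more than 10 mm) or tipped (more than 10 degrees) (height (world z) of rack above 0.01 m or angle between rack's own z axis and vertical above 0.17 rad).
It fails at once if the rack is pinched or rammed (the fingers press on it with more than 45 N) (contact force between the fingers and rack above 45 N).
It fails at once if the load key is pressed before the rack is home (value of joint load_key above 0.0035 m and x of rack in the frame of sampler below 0.078 m).
It fails at once if another thing on the deck is shifted by more than 20 mm or knocked over (distance of any of vial_a, vial_b, dish, tipbox, reagent, beaker, spatula from where it was at the start of the episode above 0.02 m or angle between any of vial_a, vial_b, dish, tipbox, reagent, beaker, spatula's own z axis and vertical above 0.5 rad).
It also fails if it takes over 72 s, if anything falls off the work surface, if the arm or the gripper's body presses on something with over 40 N, if the wrist force passes 120 N, or if a joint passes its speed limit or range.

### The arm

A 6-joint arm with a two-finger parallel gripper is mounted at the origin on the work surface. World frame = base frame: x ahead of the robot, y to its left, z up, the work surface at z = 0. Lengths are in m, angles in degrees, forces in N, time in s.
With the tool pointing down it reaches from about 0.225 to 0.875 m from the base axis. Payload 3.4 kg.
Tool frame: the origin (TCP) lies at the very end of the fingers, on their centre line; the grasp point (between the pads) lies 19 mm behind it (arm.pinch_z is the distance from the TCP to the grasp point, in m); x points along the fingers, z is the direction in which the jaws open and shut, and the axes are right-handed (so a half turn about x gives the same grasp; the last joint's range is limited). The gripper opens to 85 mm and grips with 20 to 120 N. Pads are 22 mm wide; open, the fingers measure 114 mm over their backs; the gripper's body (76 mm by 85 mm) begins 54 mm behind the grasp point. The pads swing forward as they close: fully open they stand 13 mm farther back than shut.
Start: joints at [-77.292, 15.808, 86.224, -0, 77.962, -6.933], TCP at [0.193, -0.542, 0.231] pointing down, gripper open.
Joint ranges: [-165.64, 165.64], [-43.16, 119.46], [12.63, 154.43], [-67.54, 247.53], [6.08, 155.33], [-154.97, 154.97]. Speed limits (degrees/s): [147.25, 147.25, 180, 180, 180, 180].

### API

Orientations are given as a 3x3 rotation matrix whose columns are the frame's x, y, z axes.
In Python, from plant import status, capture, camera_model, workorder, arm gives the robot as it stands.
- The arm moves only by the tool servo_tool, never from a script. Its arguments are lists of equal length, an entry for each row: "hand": the opening in per cent of the stroke, from 0 (shut) to 100 (fully open); "linear": the shift along the tool's x, y, z in cm, a list of three; "yaw": the turn about the tool's x in rad. In form: {"hand": [hand, ...], "linear": [[tx, ty, tz], ...], "yaw": [yaw, ...]}. A call has 1 to 20 rows; each row shifts and turns the commanded pose from where the row before left it, along the tool's axes as they then stand; what a row does not reach is not made up. A row lasts 1/10 s, in which the tool goes at most 50 mm and 8.59 degrees, less where a joint would pass 70% of its speed; a pose out of reach is approached as far as the arm can. A call with a gripper value outside its range is refused whole. The fingers move at their own pace and stop on an object; "force" is the grip in N (left out, the last holds). Time passes only in rows, so rows that do not move let the fingers close. It gives the time, the measured TCP pose, the force and the opening at its end, in the units of the state.
- status.state(): the state, without advancing time (a new reading comes with each control period).
- capture(name): name is "side" or "top" or "wrist"; returns (picture, depth): 384x512x3 uint8, red, green, blue; 384x512 float32, m along the optical axis (not along the pixel's ray), 0 where there is no reading.
- camera_model(name): a dict with "mtx" (3x3 intrinsics, pixels), "k1" (the pictures are not rectified: a ray, as slopes to the right and down, at radius r is drawn at 1 + k1 r^2 times it, then the intrinsics apply), "rvec" (rotation vector, rad) and "tvec" (3), from world to camera coordinates, as OpenCV has them. Camera axes: x right, y down, z forward; pixel columns grow to the right and rows downward; lengths in m; the calibration is good to about 2 mm. A picture is of the moment at which its call begins: read the wrist's pose just before it. camera_model takes no time and is no camera call; for the wrist camera it gives the pose at the moment of the call.
- workorder.close_job(): hands the job in, once; it reports no verdict.
The state is a dict: "clock": time; "qpos": joint angles; "joint_vel": joint speeds; "joint_efforts": joint torques, N m; "tcp_pos": TCP position; "tool_rot": TCP orientation; "contact_force": force on the tool from outside, world axes, zero at the start; "wrist_torque": the same for the moment, N m; "grip_width": opening from 0.0 (shut) to 1.0 (fully open).
Only numpy, scipy, OpenCV 4.12 (cv2) and the standard library are available. Lean on these libraries where they do the work, as an engineer would, in place of code of your own. Each camera call takes 0.05 s, during which the arm holds its last target. There are 200 camera calls.

## Working session

There is one attempt and no reset: what is moved stays moved. The work goes in short steps, Python scripts to look and compute and a tool call to move; the robot and the scene stay as the last step left them, time stands still between calls to the robot, and variables do not carry over. Pictures are saved under pics/ and viewed, about 8 in all and at most 12, crops included, and the job is handed in when it is done.

Besides the shell and the picture viewer there is one more tool, called as name([rows], argument=value, ...), one row to a line, values as JSON. servo_tool: Moves the arm, as the interface text tells. Its arguments: {"type":"object","properties":{"hand":{"type":"array","items":{"type":"number"}},"linear":{"type":"array","items":{"type":"array","items":{"type":"number"}}},"yaw":{"type":"array","items":{"type":"number"}},"force":{"type":"number"}},"required":["hand","linear","yaw"]}

```bash
mkdir -p pics
cat > h.py <<'E'
import numpy as np, cv2
from plant import status, capture, camera_model, workorder, arm
def ray(m,uv):
    K=np.array(m["mtx"]);d=np.array([[ (u-K[0,2])/K[0,0],(v-K[1,2])/K[1,1]] for u,v in np.atleast_2d(uv)])
    s=d.copy()
    for _ in range(20): s=d/(1+m["k1"]*(s**2).sum(1,keepdims=True))
    R=cv2.Rodrigues(np.array(m["rvec"],float))[0];t=np.array(m["tvec"],float).ravel()
    return -R.T@t,(np.c_[s,np.ones(len(s))])@R
def onplane(m,uv,z):
    c,d=ray(m,uv);return c+d*((z-c[2])/d[:,2])[:,None]
def proj(m,P):
    R=cv2.Rodrigues(np.array(m["rvec"],float))[0];p=np.atleast_2d(P)@R.T+np.array(m["tvec"],float).ravel()
    s=p[:,:2]/p[:,2:];s=s*(1+m["k1"]*(s**2).sum(1,keepdims=True));K=np.array(m["mtx"])
    return np.c_[s[:,0]*K[0,0]+K[0,2],s[:,1]*K[1,1]+K[1,2]]
E
python3 - <<'E'
from h import *
for n in ("top","side","wrist"):
    m=camera_model(n);p,d=capture(n);np.savez(f"{n}0.npz",p=p,d=d,**{k:np.array(v) for k,v in m.items()})
    cv2.imwrite(f"pics/{n}0.png",cv2.resize(p[:,:,::-1],(800,600)))
    print(n,m,ray(m,[[256,192]]))
print(status.state())
E
```

```text
top {'mtx': array([[437.58294557,   0.        , 254.56028164],
       [  0.        , 437.58294557, 195.87814925],
       [  0.        ,   0.        ,   1.        ]]), 'k1': -0.08637930235826075, 'rvec': array([ 2.20953732, -2.14305944,  0.12348171]), 'tvec': array([-0.15571651,  0.52576741,  1.35105417])} (array([ 0.39262578, -0.1230626 ,  1.39883057]), array([[ 0.10877328, -0.01500044, -0.99399836]]))
side {'mtx': array([[414.74576659,   0.        , 263.91660395],
       [  0.        , 414.74576659, 193.61495421],
       [  0.        ,   0.        ,   1.        ]]), 'k1': -0.01353156326104371, 'rvec': array([ 0.84489038, -2.34119348,  1.32063175]), 'tvec': array([0.34429024, 0.30953675, 0.91496095])} (array([-0.12236379,  0.70239752,  0.73699873]), array([[ 0.55432825, -0.65262016, -0.51690099]]))
wrist {'mtx': array([[309.1978861 ,   0.        , 253.02382834],
       [  0.        , 309.1978861 , 190.3441852 ],
       [  0.        ,   0.        ,   1.        ]]), 'k1': -0.07382577526245017, 'rvec': array([-2.37228293,  1.6734286 ,  0.23924675]), 'tvec': array([-0.57447927, -0.035158
[... 217 characters left out ...]
        7.79623864e+01, -6.93327403e+00]), 'joint_vel': array([-0.01354862, -0.09797214, -0.17273324, -0.0762766 , -0.01294219,
        0.06796929]), 'joint_efforts': array([ 1.16524257e-03, -4.17145121e+01, -2.46032381e+01, -1.00523582e-04,
        7.60836527e-03,  1.07472908e-05]), 'tcp_pos': array([ 0.19316035, -0.54117634,  0.23065617]), 'tool_rot': array([[-2.88253401e-04,  9.41831069e-01,  3.36086528e-01],
       [ 1.33140109e-03,  3.36086606e-01, -9.41830144e-01],
       [-9.99999072e-01,  1.75980227e-04, -1.35083302e-03]]), 'contact_force': array([ 0.5360875 ,  0.60780883, -0.84920382]), 'wrist_torque': array([-0.0118917 , -0.01712037,  0.03980412]), 'grip_width': 0.9972763380454205}
```

View pics/top0.png

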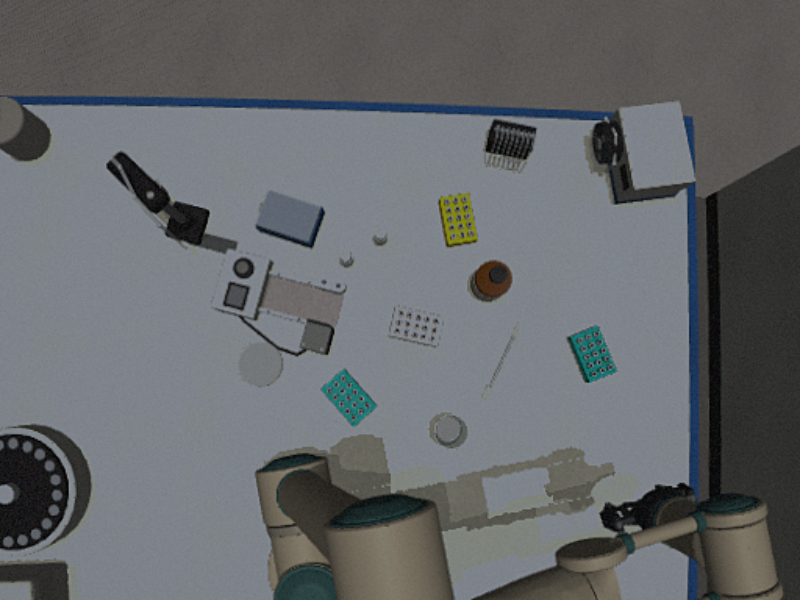

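View pics/side0.png

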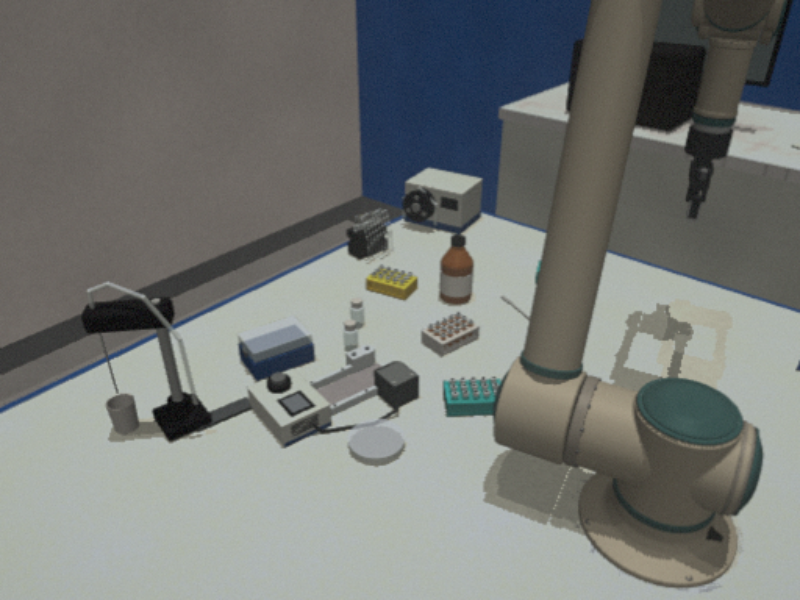

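The top view shows the white rack at (416,326), the gate between the reader at (318,337) and guide block at (335,286), and the housing at (243,285) with its key at (243,267). Vial_b is at (346,260). Next I'll crop closer.

Run:
```python
from h import *
z=np.load("top0.npz");p=z["p"]
c=p[145:245,130:290,::-1];c=cv2.resize(c,None,fx=5,fy=5,interpolation=cv2.INTER_CUBIC);c=cv2.convertScaleAbs(c,alpha=1.3)
cv2.imwrite("pics/topc.png",c)
m={k:z[k] for k in("mtx","rvec","tvec")};m["k1"]=float(z["k1"])
print(onplane(m,[[266,209]],.03),onplane(m,[[213,200],[155,171]],.03))
```

```text
[[ 0.48979609 -0.1766537   0.03      ]] [[ 0.51293439 -0.00952953  0.03      ]
 [ 0.59928078  0.17793212  0.03      ]]
```

View pics/topc.png

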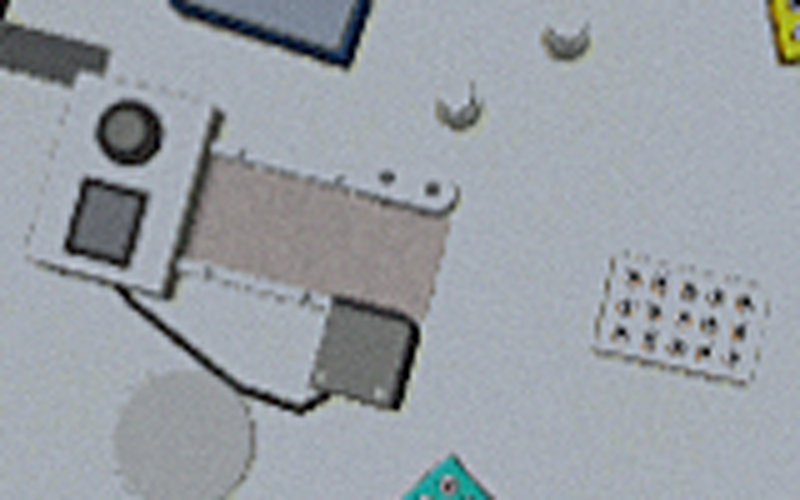

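servo_tool([
  [0, 3.1, -1.9],
  [0, 3.1, -1.9],
  [0, 3.1, -1.9],
  [0, 3.1, -1.9],
  [0, 3.1, -1.9],
  [0, 3.1, -1.9],
  [0, 3.1, -1.9],
  [0, 3.1, -1.9],
  [0, 3.1, -1.9],
  [0, 3.1, -1.9],
  [0, 3.1, -1.9],
  [0, 3.1, -1.9],
  [0, 0, 0],
  [0, 0, 0],
  [0, 0, 0],
  [0, 0, 0],
  [0, 0, 0],
  [0, 0, 0],
  [0, 0, 0],
  [0, 0, 0],
], hand=[35, 35, 35, 35, 35, 35, 35, 35, 35, 35, 35, 35, 35, 35, 35, 35, 35, 35, 35, 35], yaw=[0, 0, 0, 0, 0, 0, 0, 0, 0, 0, 0, 0, -0.12, -0.12, -0.12, -0.12, -0.12, -0.12, -0.12, -0.12])

```text
clock: 2.15
tcp_pos: [0.4668, -0.2017, 0.231]
tool_rot: [[-0.001, 0.26, 0.966], [0.0, 0.966, -0.26], [-1.0, 0.0, -0.001]]
contact_force: [0.2, -0.2, 0.6]
grip_width: 0.348
```

Run:
```python
from h import *
s=status.state();print(s["tcp_pos"],s["tool_rot"],s["qpos"],s["grip_width"],s["contact_force"])
n="wrist";m=camera_model(n);p,d=capture(n);np.savez("w1.npz",p=p,d=d,**{k:np.array(v) for k,v in m.items()})
cv2.imwrite("pics/w1.png",cv2.resize(cv2.convertScaleAbs(p[:,:,::-1],alpha=1.3),(800,600)))
```

```text
[ 0.46675298 -0.20166162  0.23099028] [[-6.51468396e-04  2.60011100e-01  9.65605408e-01]
 [ 2.97884445e-04  9.65605620e-01 -2.60010956e-01]
 [-9.99999743e-01  1.18249910e-04 -7.06514807e-04]] [-3.12083403e+01  1.00885294e+01  9.40270446e+01 -4.88986296e-03
  7.59251945e+01 -1.61364309e+01] 0.34827161827625513 [ 0.15031444 -0.19877123  0.63010961]
```

View pics/w1.png

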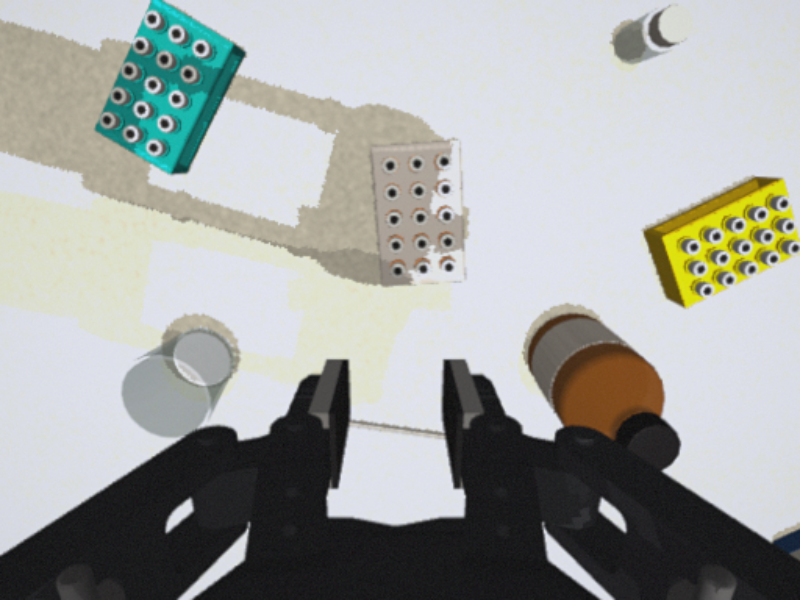

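The wrist view shows the rack at about (420,215), nearly aligned with the tool. The reagent bottle and beaker sit either side of the approach, and the spatula is beneath at (400,425). I'll measure the rack from depth, then move over the gate.

```bash
cat >> h.py <<'E'
def cloud(m,d):
    v,u=np.nonzero(d>0);uv=np.c_[u,v];c,r=ray(m,uv.astype(float));
    R=cv2.Rodrigues(np.array(m["rvec"],float))[0]
    return uv,c+r*(d[v,u]/(r@R[2]))[:,None]
def rect(P):
    (c,s,a)=cv2.minAreaRect(P[:,:2].astype(np.float32)*1000);return c,s,a
def load(f):
    z=np.load(f);m={k:z[k] for k in("mtx","rvec","tvec")};m["k1"]=float(z["k1"]);return m,z["p"],z["d"]
E
python3 - <<'E'
from h import *
m,p,d=load("w1.npz");uv,P=cloud(m,d)
near=(np.hypot(P[:,0]-.49,P[:,1]+.177)<.08)
print("deck z",np.median(P[(np.hypot(P[:,0]-.49,P[:,1]+.177)<.12)&(P[:,2]<.015)][:,2]))
q=P[near&(P[:,2]>.022)&(P[:,2]<.034)];print(len(q),np.median(q[:,2]),rect(q))
mask=np.zeros(d.shape,np.uint8);mm=near&(P[:,2]>.022)&(P[:,2]<.05);mask[uv[mm,1],uv[mm,0]]=255
mask=cv2.morphologyEx(mask,cv2.MORPH_OPEN,np.ones((3,3)))
k=max(cv2.findContours(mask,0,2)[0],key=cv2.contourArea);k=k.reshape(-1,2)
Q=onplane(m,k.astype(float),.03);print("contour",rect(Q),cv2.boxPoints(cv2.minAreaRect(Q[:,:2].astype(np.float32)*1000)))
T=np.array([.46675,-.20166,.231]);R=status.state()["tool_rot"];L=(P-T)@R
g=L[P[:,2]>.17]
for a,b in((28,32),(32,36),(36,40),(40,45),(45,50),(50,70)):
    w=g[(abs(g[:,2])>a/1e3)&(abs(g[:,2])<b/1e3)&(g[:,0]<.02)];print(a,b,len(w),w[:,0].max() if len(w) else None)
f=g[(g[:,0]>-.06)];print("y range",f[:,1].min(),f[:,1].max())
E
```

```text
deck z 0.0005348837471017831
3657 0.03054605374391911 ((491.7438659667969, -175.68251037597656), (99.77401733398438, 61.337764739990234), 79.01907348632812)
contour ((491.7438659667969, -175.68453979492188), (99.71111297607422, 61.238739013671875), 79.07240295410156) [[ 452.22864 -218.83163]
 [ 512.357   -230.44055]
 [ 531.2591  -132.53745]
 [ 471.13074 -120.92853]]
28 32 678 -0.009177768920533009
32 36 1653 -0.0411042387749458
36 40 2733 -0.04374348603983492
40 45 5752 -0.04546769714456694
45 50 6692 -0.04804103880081617
50 70 5667 -0.05453810366733988
y range -0.013022938753584585 0.014350936925866364
```

servo_tool([
  [0, 3, 0],
  [0, 3, 0],
  [0, 3, 0],
  [0, 3, 0],
  [0, 3, 0],
  [0, 0, 0],
], hand=[35, 35, 35, 35, 35, 35], yaw=[0, 0, 0, 0, 0, 0])

```text
clock: 2.8
tcp_pos: [0.5071, -0.0541, 0.2311]
tool_rot: [[0.0, 0.263, 0.965], [0.002, 0.965, -0.263], [-1.0, 0.002, -0.0]]
contact_force: [0.8, -0.7, 0.3]
grip_width: 0.348
```

Run:
```python
from h import *
s=status.state();print(s["tcp_pos"])
n="wrist";m=camera_model(n);p,d=capture(n);np.savez("w2.npz",p=p,d=d,**{k:np.array(v) for k,v in m.items()})
cv2.imwrite("pics/w2.png",cv2.resize(cv2.convertScaleAbs(p[:,:,::-1],alpha=1.3),(800,600)))
```

```text
[ 0.50708812 -0.05408357  0.2311048 ]
```

View pics/w2.png

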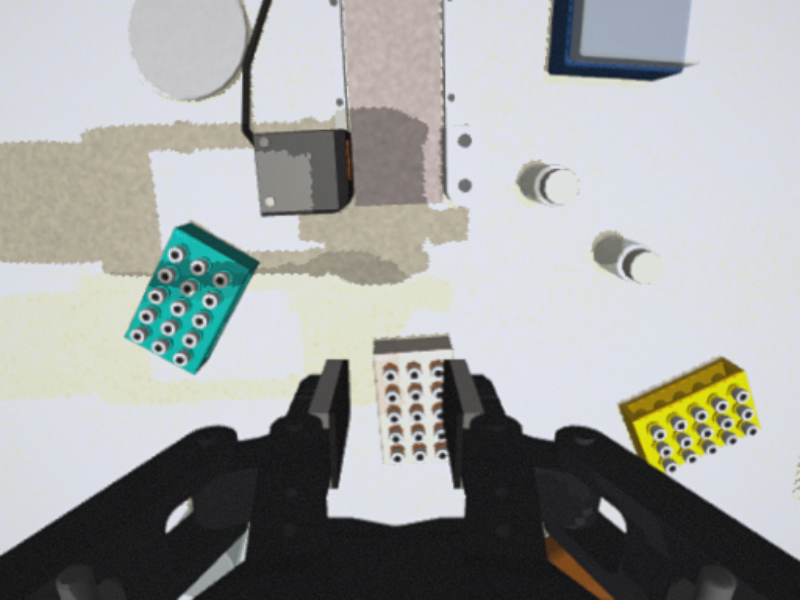

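The w2 view shows the gate between the reader (305,170) and the guide block (463,165), with vial_b at (550,185). Next I'll fit their tops from depth and look further along at the housing.

servo_tool([
  [0, 3, 0],
  [0, 3, 0],
  [0, 3, 0],
  [0, 3, 0],
  [0, 0, 0],
  [0, 0, 0],
], hand=[18, 18, 18, 18, 18, 18], yaw=[0, 0, 0, 0, 0, 0])

```text
clock: 3.45
tcp_pos: [0.5383, 0.0578, 0.231]
tool_rot: [[-0.001, 0.265, 0.964], [-0.001, 0.964, -0.265], [-1.0, -0.001, -0.0]]
contact_force: [0.5, 0.2, 0.9]
grip_width: 0.182
```

Run:
```python
from h import *
s=status.state();T=s["tcp_pos"];R=s["tool_rot"];print(T)
n="wrist";m=camera_model(n);p,d=capture(n);np.savez("w3.npz",p=p,d=d,**{k:np.array(v) for k,v in m.items()})
cv2.imwrite("pics/w3.png",cv2.resize(cv2.convertScaleAbs(p[:,:,::-1],alpha=1.3),(800,600)))
for f in("w2.npz","w3.npz"):
    m,p,d=load(f);uv,P=cloud(m,d)
    for nm,lo,hi in(("48",.0465,.052),("45",.0435,.0475),("32",.029,.0345),("key",.0475,.07)):
        mask=np.zeros(d.shape,np.uint8);ok=(P[:,2]>lo)&(P[:,2]<hi)&(P[:,1]>-.1);mask[uv[ok,1],uv[ok,0]]=255
        k,lab,st,_=cv2.connectedComponentsWithStats(mask)
        im=np.zeros(d.shape+(3,));im[uv[:,1],uv[:,0]]=P
        for i in range(1,k):
            if st[i,4]>120:
                q=im[lab==i];print(f,nm,st[i,4],np.median(q[:,2]).round(4),[np.round(x,1) for x in rect(q)])
L=(P-T)@R;g=L[(P[:,2]>.17)]
for a,b in((18,22),(22,26),(26,30),(30,32),(32,36),(36,40),(40,45),(45,50),(50,70)):
    w=g[(abs(g[:,2])>a/1e3)&(abs(g[:,2])<b/1e3)&(g[:,0]<.02)];print(a,b,len(w),w[:,0].max() if len(w) else None)
print("tip y",g[g[:,0]>-.03][:,1].min(),g[g[:,0]>-.03][:,1].max(), "tip x",g[:,0].max())
```

```text
[0.53834739 0.05777101 0.23098972]
w2.npz 48 3007 0.0503 [array([464.2,  22.1]), array([54.1, 60.9]), np.float64(76.5)]
w2.npz 32 1103 0.0325 [array([570.3,  -2.5]), array([53.8, 25. ]), np.float64(76.8)]
w2.npz 32 2705 0.0307 [array([345. , -44.5]), array([101.4,  63. ]), np.float64(43.9)]
w2.npz key 3409 0.0623 [array([692. ,  51.2]), array([38.6, 79.1]), np.float64(73.3)]
w2.npz key 3032 0.0503 [array([464.2,  22.1]), array([54.1, 60.9]), np.float64(76.5)]
w2.npz key 475 0.0603 [array([624.6, -29.8]), array([21.9, 22.9]), np.float64(77.1)]
w2.npz key 299 0.0599 [array([671.3, -92.8]), array([22.4, 14.3]), np.float64(1.6)]
w3.npz 48 1877 0.0474 [array([540.3, 186. ]), array([45.8, 52.7]), np.float64(76.7)]
w3.npz 48 2345 0.0504 [array([464.1,  21.7]), array([54.8, 60.7]), np.float64(76.9)]
w3.npz 45 8949 0.0457 [array([565.6, 179.4]), array([ 89.5, 124.7]), np.float64(76.8)]
w3.npz 32 153 0.0319 [array([667.9, 112. ]), array([94.9,  1.7]), np.float64(73.2)]
w3.npz 32 859 0.0326 [array([570.2,  -2.7]), array([54.9, 25.1]), np.float64(76.3)]
w3.npz 32 1255 0.0307 [array([344.3, -43.4
[... 226 characters left out ...]
9446 0.0624 [array([703.7,  91.1]), array([119.9,  79. ]), np.float64(73.0)]
w3.npz key 2376 0.0504 [array([464.2,  21.7]), array([54.8, 60.7]), np.float64(76.9)]
w3.npz key 380 0.0602 [array([624.3, -29.1]), array([21.5, 21.7]), np.float64(81.2)]
w3.npz key 284 0.0597 [array([671.4, -92.5]), array([22.1, 14.6]), np.float64(2.2)]
18 22 2356 -0.006150848943465064
22 26 1036 -0.04056912466027977
26 30 1711 -0.04076673129873692
30 32 1156 -0.044472833531765114
32 36 2658 -0.04490512690146609
36 40 3910 -0.04524344119198281
40 45 6462 -0.04864892909336116
45 50 3544 -0.057213840251099136
50 70 4761 -0.06479950489926992
tip y -0.011165651160594162 0.011721526644309675 tip x -0.0009365475367867231
```

View pics/w3.png

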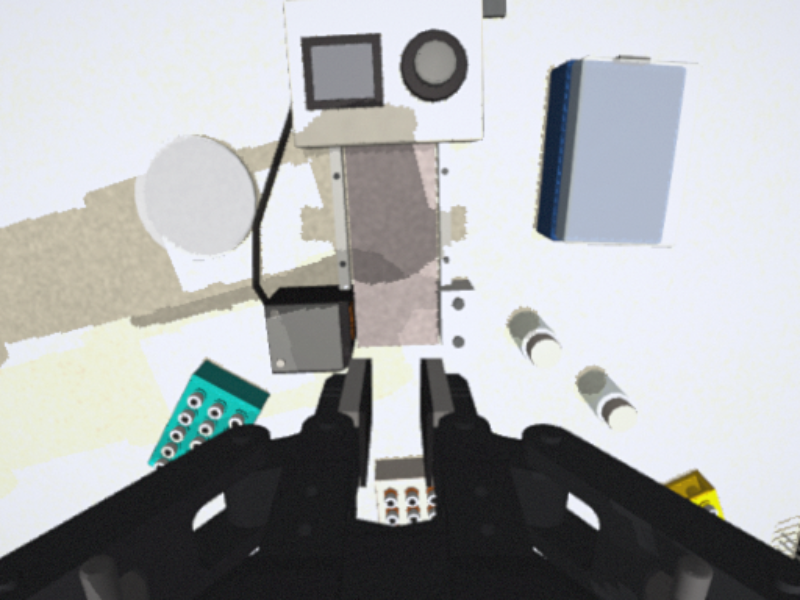

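The w3 view shows the housing with the display at (342,70) and key at (435,62), the bay between the rails, and the gate. The sampler fits agree: origin about (0.5247, 0.0046), lane at 76.85°. The rack sits at x -183, y -9 mm, +2.2°. Next I'll check the neighbours' clearances and the key.

```bash
cat >> h.py <<'E'
O=np.array([.5247,.0046]);TH=np.radians(76.85);U=np.array([np.cos(TH),np.sin(TH)]);V=np.array([-U[1],U[0]])
def samp(P): P=np.atleast_2d(P)[:,:2]-O;return np.c_[P@U,P@V]*1000
E
python3 - <<'E'
from h import *
m,p,d=load("top0.npz");uv,P=cloud(m,d);S=samp(P)
for nm,c,r,lo,hi in(("reagent",onplane(m,[[314,175]],.145)[0],.06,.05,.17),("beaker",onplane(m,[[286,276]],.075)[0],.05,.03,.1)):
    q=P[(np.hypot(*(P[:,:2]-c[:2]).T)<r)&(P[:,2]>lo)&(P[:,2]<hi)];print(nm,c,len(q),q[:,2].max(),samp(c),samp(q).min(0),samp(q).max(0))
m,p,d=load("w3.npz");uv,P=cloud(m,d);S=samp(P)
ok=(abs(S[:,0]-180)<22)&(abs(S[:,1]+30)<22)&(P[:,2]>.05);q=P[ok];print("key z pct",np.percentile(q[:,2],[5,25,50,75,95]))
t=q[q[:,2]>np.percentile(q[:,2],95)-.002];print("key top",len(t),rect(t),samp(t.mean(0)))
b=S[(P[:,2]>.045)&(P[:,2]<.064)&(abs(S[:,0]-(-20))<40)&(S[:,1]<-40)&(S[:,1]>-110)];print("vial_b",b.min(0),b.max(0))
m,p,d=load("w1.npz");uv,P=cloud(m,d);S=samp(P)
for z0,z1 in((.03,.06),(.06,.1),(.1,.17)):
  b=S[(P[:,2]>z0)&(P[:,2]<z1)&(S[:,0]<-120)&(S[:,1]<-50)&(S[:,1]>-150)];print("reag w1",b.min(0),b.max(0))
E
```

```text
reagent [ 0.58480241 -0.30896162  0.145     ] 481 0.1547293399870593 [[-291.66597362 -129.86202478]] [-340.45546055 -168.97115469] [-268.1728105   -98.50467338]
beaker [ 0.28705764 -0.24046646  0.075     ] 164 0.08069479893357712 [[-292.70419615  175.65794762]] [-332.82540834  140.20934429] [-265.96472817  206.7202578 ]
key z pct [0.05601548 0.0572218  0.05816329 0.06607303 0.06726933]
key top 535 ((594.6965942382812, 172.96746826171875), (23.593643188476562, 24.131580352783203), 83.08157348632812) [[180.05468713 -30.13835684]]
vial_b [ -20.77544552 -109.94678617] [  1.5831535 -92.1248716]
reag w1 [-322.08529571 -149.67802541] [-266.55106522  -96.09163279]
reag w1 [-323.12044421 -149.88797126] [-266.18895405  -95.55902508]
reag w1 [-316.83154434 -149.9647044 ] [-273.99561778 -103.17216563]
```

Key and frame agree within 0.2 mm. First I'll nudge the rack sideways by about 9 mm, using the closed fingers on its -y side.

servo_tool([
  [0, 0, 0],
  [0, -2.95, 0.94],
  [0, -2.95, 0.94],
  [0, -2.95, 0.94],
  [0, -2.95, 0.94],
  [0, -2.95, 0.94],
  [0, -2.95, 0.94],
  [0, -2.95, 0.94],
  [0, -2.95, 0.94],
  [3, 0, 0],
  [3, 0, 0],
  [3, 0, 0],
  [3, 0, 0],
  [3, 0, 0],
  [3, 0, 0],
  [3, 0, 0],
  [0.8, 0, 0],
], hand=[0, 0, 0, 0, 0, 0, 0, 0, 0, 0, 0, 0, 0, 0, 0, 0, 0], yaw=[-0.039, 0, 0, 0, 0, 0, 0, 0, 0, 0, 0, 0, 0, 0, 0, 0, 0])

```text
clock: 5.2
tcp_pos: [0.5549, -0.1888, 0.0103]
tool_rot: [[-0.006, 0.229, 0.973], [0.002, 0.973, -0.229], [-1.0, 0.001, -0.007]]
contact_force: [-0.6, -0.1, 0.2]
grip_width: -0.0
```

servo_tool([
  [0, 0, 0],
  [0, 0, 0],
], hand=[0, 0], yaw=[0, 0])

```text
clock: 5.4
tcp_pos: [0.5588, -0.1895, 0.0145]
tool_rot: [[0.002, 0.228, 0.974], [-0.001, 0.974, -0.228], [-1.0, -0.001, 0.002]]
contact_force: [0.1, -0.5, 0.1]
grip_width: -0.001
```

```bash
cat > w.py <<'E'
from h import *
def tool():
    s=status.state();R=s["tool_rot"];print("t",round(s["clock"],2),"TCP S",samp(s["tcp_pos"]).round(1),"z",round(s["tcp_pos"][2],4),"yaw-lane",round(np.degrees(np.arctan2(R[1,1],R[0,1])-TH),2),"F",s["contact_force"].round(1),"g",round(s["grip_width"],3))
def rack(cam="wrist",x=(-260,160),y=60,f=None):
    m=camera_model(cam);p,d=capture(cam)
    if f: cv2.imwrite(f,cv2.resize(cv2.convertScaleAbs(p[:,:,::-1],alpha=1.3),(800,600)))
    uv,P=cloud(m,d);S=samp(P)
    ok=(P[:,2]>.026)&(P[:,2]<.034)&(abs(S[:,1])<y)&(S[:,0]>x[0])&(S[:,0]<x[1])
    mask=np.zeros(d.shape,np.uint8);mask[uv[ok,1],uv[ok,0]]=255;k,lab,st,_=cv2.connectedComponentsWithStats(mask)
    im=np.zeros(d.shape+(2,),np.float32);im[uv[:,1],uv[:,0]]=S
    for i in np.argsort(-st[1:,4])[:3]+1:
        if st[i,4]>100: print(cam,st[i,4],cv2.minAreaRect(im[lab==i]), im[lab==i].min(0), im[lab==i].max(0))
E
python3 -c "
from w import *
tool();rack()"
```

```text
t 5.4 TCP S [[-181.3  -77.4]] z 0.0145 yaw-lane -0.02 F [ 0.1 -0.5  0.1] g -0.001
wrist 11876 ((-175.3131103515625, -8.524993896484375), (85.68136596679688, 62.79782485961914), 2.1260039806365967) [-219.22833  -40.01937] [-131.49272    24.401218]
```

servo_tool([
  [0, 0, -0.5],
  [0, 0, -0.5],
  [0, 0, -0.5],
  [0, 0, -0.5],
  [0, 0, -0.1],
  [0, 0, -0.1],
  [0, 0, -0.1],
  [0, 0, -0.1],
  [0, 0, -0.1],
  [0, 0, -0.1],
  [0, 0, -0.1],
  [0, 0, -0.1],
  [0, 0, -0.1],
  [0, 0, -0.1],
  [0, 0, -0.1],
  [0, 0, 0],
  [0, 0, 0],
], hand=[0, 0, 0, 0, 0, 0, 0, 0, 0, 0, 0, 0, 0, 0, 0, 0, 0], yaw=[0, 0, 0, 0, 0, 0, 0, 0, 0, 0, 0, 0, 0, 0, 0, 0, 0])

```text
clock: 7.15
tcp_pos: [0.5277, -0.1812, 0.0133]
tool_rot: [[-0.001, 0.227, 0.974], [0.0, 0.974, -0.227], [-1.0, -0.0, -0.001]]
contact_force: [0.7, -1.0, -0.3]
grip_width: 0.001
```

```bash
python3 -c "
from w import *
tool();rack()"
```

```text
t 7.15 TCP S [[-180.3  -45.2]] z 0.0133 yaw-lane 0.03 F [ 0.7 -1.  -0.3] g 0.001
wrist 11894 ((-167.95852661132812, -14.35354995727539), (72.39553833007812, 89.49010467529297), 1.8075432777404785) [-205.54964  -59.30171] [-131.5582     31.403917]
wrist 150 ((-217.0155792236328, 4.954010009765625), (4.600947380065918, 17.790340423583984), 39.61213684082031) [-224.45926    -2.670635] [-212.19586    10.535304]
```

servo_tool([
  [0, 0, 1.25],
  [0, 0, 1.25],
  [-3, 0, 0],
  [-3, 0, 0],
  [-3, 0, 0],
  [0, -2.1, -1.75],
  [0, -2.1, -1.75],
  [0, -2.1, -1.75],
  [0, -2.1, -1.75],
  [0, 0, 0],
  [0, 0, 0],
  [0, 0, 0],
  [0, 0, 0],
], hand=[20, 20, 20, 20, 20, 20, 20, 20, 20, 20, 20, 20, 20], yaw=[0, 0, 0, 0, 0, 0, 0, 0, 0, 0, 0, 0, 0])

```text
clock: 8.5
tcp_pos: [0.4661, -0.2526, 0.1033]
tool_rot: [[0.0, 0.226, 0.974], [-0.0, 0.974, -0.226], [-1.0, 0.0, 0.0]]
contact_force: [0.1, -0.5, 0.6]
grip_width: 0.199
```

```bash
python3 -c "
from w import *
tool();rack()"
```

```text
t 8.5 TCP S [[-263.8   -1.4]] z 0.1033 yaw-lane 0.09 F [ 0.1 -0.5  0.6] g 0.199
wrist 10276 ((-182.46255493164062, -0.09521484375), (100.48543548583984, 62.257930755615234), 1.77037513256073) [-232.97552   -31.987932] [-131.67464    32.090214]
```

servo_tool([
  [2, 0, -0.07],
  [2, 0, -0.07],
  [2, 0, 0],
  [2, 0, 0],
  [1, 0, 0],
  [0, 0.5, 0],
  [0, 0.5, 0],
  [0, 0, 0],
], hand=[20, 20, 20, 20, 20, 20, 20, 20], yaw=[0, 0, 0, 0, 0, 0, 0, 0])

```text
clock: 9.35
tcp_pos: [0.4667, -0.2424, 0.0142]
tool_rot: [[0.001, 0.226, 0.974], [-0.001, 0.974, -0.226], [-1.0, -0.0, 0.001]]
contact_force: [0.0, 0.3, -0.3]
grip_width: 0.197
```

servo_tool([
  [0, 0.3, 0],
  [0, 0.3, 0],
  [0, 0.3, 0],
  [0, 0.3, 0],
  [0, 0.3, 0],
  [0, 0.4, 0],
  [0, 0.4, 0],
  [0, 0.4, 0],
  [0, 0.4, 0],
  [0, 0.4, 0],
  [0, 0.4, 0],
  [0, 0.4, 0],
  [0, 0.4, 0],
  [0, 0.4, 0],
  [0, 0.4, 0],
  [0, 0.4, 0],
  [0, 0.4, 0],
  [0, 0.4, 0],
  [0, 0.4, 0],
  [0, 0, 0],
], hand=[20, 20, 20, 20, 20, 20, 20, 20, 20, 20, 20, 20, 20, 20, 20, 20, 20, 20, 20, 20], yaw=[0, 0, 0, 0, 0, 0, 0, 0, 0, 0, 0, 0, 0, 0, 0, 0, 0, 0, 0, 0])

```text
clock: 11.35
tcp_pos: [0.4821, -0.1727, 0.0131]
tool_rot: [[-0.0, 0.227, 0.974], [0.001, 0.974, -0.227], [-1.0, 0.001, -0.0]]
contact_force: [0.8, -0.5, 1.2]
grip_width: 0.199
```

```bash
python3 -c "
from w import *
tool();rack()"
```

```text
t 11.35 TCP S [[-182.3    1.2]] z 0.0131 yaw-lane 0.03 F [ 0.8 -0.5  1.2] g 0.199
wrist 25299 ((-133.82659912109375, -1.5657844543457031), (62.655853271484375, 118.55720520019531), 89.9711685180664) [-193.10835   -32.921795] [-74.53847   29.739223]
```

servo_tool([
  [0, 0.35, 0],
  [0, 0.35, 0],
  [0, 0.35, 0],
  [0, 0.35, 0],
  [0, 0.35, 0],
  [0, 0.35, 0],
  [0, 0.35, 0],
  [0, 0.35, 0],
  [0, 0.35, 0],
  [0, 0.35, 0],
  [0, 0.35, 0],
  [0, 0.35, 0],
  [0, 0.35, 0],
  [0, 0, 0],
], hand=[20, 20, 20, 20, 20, 20, 20, 20, 20, 20, 20, 20, 20, 20], yaw=[-0.01, -0.01, -0.01, -0.01, 0, 0, 0, 0, 0, 0.01, 0.01, 0.01, 0.01, 0])

```text
clock: 12.8
tcp_pos: [0.4913, -0.1285, 0.0133]
tool_rot: [[0.0, 0.227, 0.974], [0.0, 0.974, -0.227], [-1.0, 0.0, 0.0]]
contact_force: [-0.1, -0.6, -0.4]
grip_width: 0.203
```

```bash
python3 -c "
from w import *
tool();rack(f='pics/w5.png')"
```

```text
t 12.8 TCP S [[-137.3    2.2]] z 0.0133 yaw-lane 0.02 F [-0.1 -0.6 -0.4] g 0.203
wrist 25251 ((-88.56481170654297, -0.9391498565673828), (118.869384765625, 62.4948616027832), 0.04717733711004257) [-148.00848  -32.15326] [-29.104498  30.32875 ]
```

View pics/w5.png

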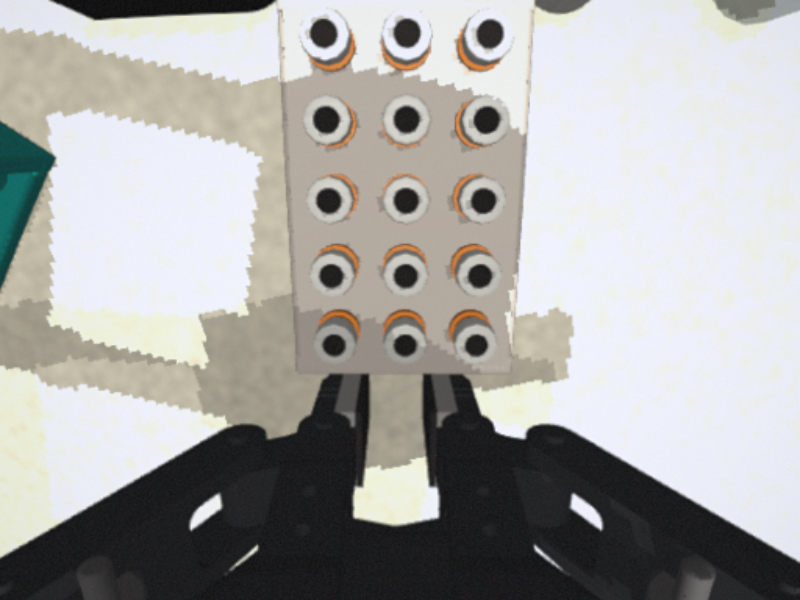

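The w5 view shows the rack square in front of both fingers (rear edge at row 372), with its nose at the gate. Measured y is -0.9 mm at 0°. I'll raise the fingertips 4 mm to clear the reader, then push through the gate.

servo_tool([
  [0, -0.4, 0.1],
  [-0.4, 0, 0.1],
  [0, 0.2, 0],
  [0, 0.2, 0],
  [0, 0.35, 0],
  [0, 0.35, 0],
  [0, 0.35, 0],
  [0, 0.35, 0],
  [0, 0.35, 0],
  [0, 0.35, 0],
  [0, 0.35, 0],
  [0, 0.35, 0],
  [0, 0.35, 0],
  [0, 0.35, 0],
  [0, 0.35, 0],
  [0, 0.35, 0],
  [0, 0.35, 0],
  [0, 0.35, 0],
  [0, 0.35, 0],
  [0, 0, 0],
], hand=[20, 20, 20, 20, 20, 20, 20, 20, 20, 20, 20, 20, 20, 20, 20, 20, 20, 20, 20, 20], yaw=[0, 0, 0, 0, 0, 0, 0, 0, 0, 0, 0, 0, 0, 0, 0, 0, 0, 0, 0, 0])

```text
clock: 14.85
tcp_pos: [0.5051, -0.0776, 0.0171]
tool_rot: [[-0.0, 0.227, 0.974], [0.001, 0.974, -0.227], [-1.0, 0.001, -0.0]]
contact_force: [0.2, -1.2, 1.0]
grip_width: 0.199
```

```bash
python3 -c "
from w import *
tool();rack()"
```

```text
t 14.85 TCP S [[-84.6   0.4]] z 0.0171 yaw-lane 0.03 F [ 0.2 -1.2  1. ] g 0.199
wrist 24339 ((-35.33264923095703, -0.44008827209472656), (62.59598159790039, 119.60121154785156), 89.97560119628906) [-95.13673  -31.761883] [24.480974 30.832731]
wrist 7165 ((0.5475692749023438, -46.59647750854492), (49.89862823486328, 26.115299224853516), 0.34320536255836487) [-24.398895 -59.639385] [ 25.421255 -33.461407]
wrist 599 ((0.6365394592285156, 33.5971794128418), (6.2537360191345215, 49.36677932739258), 81.18594360351562) [-23.276237  32.021843] [25.501173 40.469315]
```

servo_tool([
  [0, 0.4, 0],
  [0, 0.4, 0],
  [0, 0.4, 0],
  [0, 0.4, 0],
  [0, 0.4, 0],
  [0, 0.4, 0],
  [0, 0.4, 0],
  [0, 0.4, 0],
  [0, 0.4, 0],
  [0, 0.4, 0],
  [0, 0.4, 0],
  [0, 0.4, 0],
  [0, 0.4, 0],
  [0, 0.4, 0],
  [0, 0.4, 0],
  [0, 0.4, 0],
  [0, 0.4, 0],
  [0, 0.4, 0],
  [0, 0.4, 0],
  [0, 0.4, 0],
], hand=[20, 20, 20, 20, 20, 20, 20, 20, 20, 20, 20, 20, 20, 20, 20, 20, 20, 20, 20, 20], yaw=[0, 0, 0, 0, 0, 0, 0, 0, 0, 0, 0, 0, 0, 0, 0, 0, 0, 0, 0, 0])

```text
clock: 16.9
tcp_pos: [0.5233, -0.0002, 0.0173]
tool_rot: [[0.0, 0.227, 0.974], [-0.0, 0.974, -0.227], [-1.0, -0.0, 0.0]]
contact_force: [-0.7, -1.6, -0.1]
grip_width: 0.198
```

```bash
python3 -c "
from w import *
tool();rack()"
```

```text
t 16.9 TCP S [[-5.   0.3]] z 0.0173 yaw-lane 0.03 F [-0.7 -1.6 -0.1] g 0.198
wrist 24288 ((44.14353942871094, -0.8190479278564453), (62.4262580871582, 119.81758117675781), 89.9682846069336) [-15.769643 -32.056736] [104.03525   30.382313]
wrist 4876 ((7.246946334838867, -46.586585998535156), (46.92420959472656, 26.109825134277344), 0.28201115131378174) [-16.250097 -59.581703] [ 30.652546 -33.456413]
wrist 671 ((13.184056282043457, 36.62890625), (52.590980529785156, 23.693233489990234), 30.094051361083984) [-15.507036  32.061333] [30.47632  59.995323]
```

servo_tool([
  [0, 0.3, 0],
  [0, 0.3, 0],
  [0, 0.3, 0],
  [0, 0.3, 0],
  [0, 0.3, 0],
  [0, 0.3, 0],
  [0, 0.3, 0],
  [0, 0.2, 0],
  [0, 0.1, 0],
  [0, 0.1, 0],
  [0, 0.1, 0],
  [0, 0.1, 0],
  [0, 0, 0],
], hand=[20, 20, 20, 20, 20, 20, 20, 20, 20, 20, 20, 20, 20], yaw=[0, 0, 0, 0, 0, 0, 0, 0, 0, 0, 0, 0, 0])

```text
clock: 18.25
tcp_pos: [0.5294, 0.0258, 0.0173]
tool_rot: [[0.0, 0.227, 0.974], [0.0, 0.974, -0.227], [-1.0, 0.0, 0.0]]
contact_force: [-0.2, -1.8, 1.3]
grip_width: 0.2
```

```bash
python3 -c "
from w import *
tool();rack()"
```

```text
t 18.25 TCP S [[21.7  0.2]] z 0.0173 yaw-lane 0.02 F [-0.2 -1.8  1.3] g 0.2
wrist 24131 ((71.18844604492188, -0.6606693267822266), (62.69894790649414, 119.2363510131836), 89.84424591064453) [ 11.593372 -32.09894 ] [130.88826  30.63511]
wrist 1887 ((20.43869972229004, -46.5125617980957), (21.663816452026367, 25.792081832885742), 0.796855628490448) [  9.432304 -59.295563] [ 31.16448 -33.48523]
wrist 586 ((26.22464370727539, 41.28495407104492), (34.209938049316406, 16.635562896728516), 53.02798080444336) [ 9.291968 32.248623] [30.887297 59.793846]
```

Not yet in contact with the housing. I'll continue in 0.5 mm steps, watching the force.

servo_tool([
  [0, 0.05, 0],
  [0, 0.05, 0],
  [0, 0.05, 0],
  [0, 0.05, 0],
  [0, 0, 0],
], hand=[20, 20, 20, 20, 20], yaw=[0, 0, 0, 0, 0])

```text
clock: 18.8
tcp_pos: [0.5298, 0.0277, 0.0173]
tool_rot: [[0.0, 0.227, 0.974], [-0.0, 0.974, -0.227], [-1.0, -0.0, 0.0]]
contact_force: [0.2, -2.5, 0.9]
grip_width: 0.2
```

servo_tool([
  [0, 0.05, 0],
  [0, 0.05, 0],
  [0, 0, 0],
], hand=[20, 20, 20], yaw=[0, 0, 0])

```text
clock: 19.1
tcp_pos: [0.53, 0.0282, 0.0173]
tool_rot: [[-0.0, 0.227, 0.974], [-0.001, 0.974, -0.227], [-1.0, -0.001, 0.0]]
contact_force: [-1.1, -4.8, 1.3]
grip_width: 0.2
```

servo_tool([
  [0, 0.05, 0],
  [0, 0.05, 0],
  [0, 0, 0],
], hand=[20, 20, 20], yaw=[0, 0, 0])

```text
clock: 19.4
tcp_pos: [0.53, 0.0283, 0.0173]
tool_rot: [[-0.001, 0.226, 0.974], [-0.002, 0.974, -0.226], [-1.0, -0.003, 0.0]]
contact_force: [-0.9, -7.9, 2.1]
grip_width: 0.201
```

```bash
python3 -c "
from w import *
tool()"
```

```text
t 19.4 TCP S [[24.3  0.2]] z 0.0173 yaw-lane 0.1 F [-0.9 -7.9  2.1] g 0.201
```

The force rises to 8 N with no further motion and the TCP is at x 24.3, so the rack is home. I'll back off, lift and verify.

servo_tool([
  [0, -0.4, 0],
  [0, -0.8, 0],
  [0, -1, 0],
  [-2, 0, 0],
  [-3, 0, 0],
  [-3, 0, 0],
  [-3, 0, 0],
  [-3, 0, 0],
  [-3, 0, 0],
  [0, 0, 0],
  [0, 0, 0],
], hand=[20, 20, 20, 20, 20, 20, 20, 20, 20, 20, 20], yaw=[0, 0, 0, 0, 0, 0, 0, 0, 0, 0, 0])

```text
clock: 20.5
tcp_pos: [0.5252, 0.0079, 0.1876]
tool_rot: [[0.001, 0.227, 0.974], [0.0, 0.974, -0.227], [-1.0, 0.0, 0.001]]
contact_force: [-1.0, 0.1, -0.2]
grip_width: 0.2
```

```bash
python3 -c "
from w import *
tool();rack(f='pics/w6.png',x=(32,160),y=33.5)"
```

```text
t 20.5 TCP S [[3.4 0.3]] z 0.1876 yaw-lane 0.0 F [-1.   0.1 -0.2] g 0.2
wrist 5528 ((85.84292602539062, -0.09777450561523438), (65.95584869384766, 100.17353820800781), 89.9163818359375) [ 35.727066 -33.14807 ] [135.90186   32.807716]
```

View pics/w6.png

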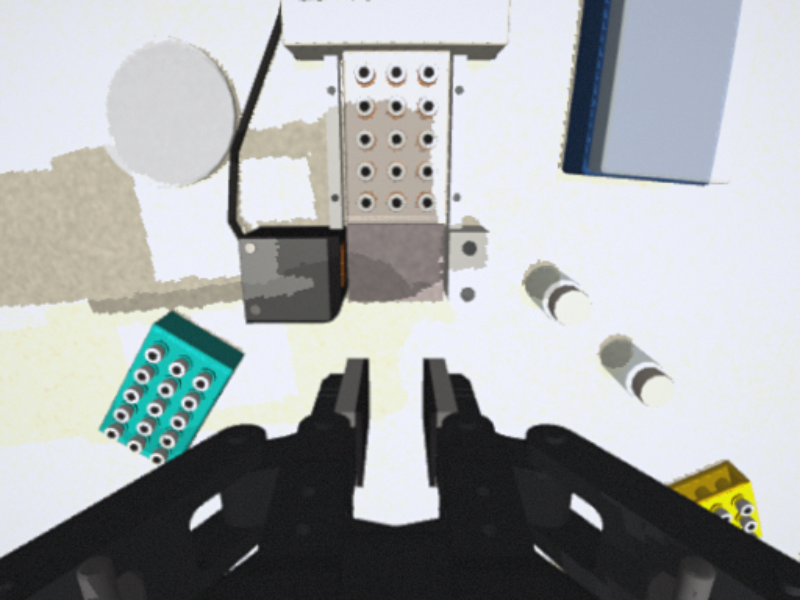

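The w6 view shows the rack seated against the housing (front edge at row 50), square, with no gap. Measured x is 85.5, y -0.1, 0°. Before going over the key, I'll check the probe stand's clearance.

```bash
python3 -c "
from w import *
for f in ('top0.npz','side0.npz','w3.npz'):
    m,p,d=load(f);uv,P=cloud(m,d);S=samp(P)
    for lo,hi in((.04,.1),(.1,.2),(.2,.35)):
        q=S[(P[:,2]>lo)&(P[:,2]<hi)&(S[:,0]>228)&(S[:,0]<420)&(abs(S[:,1]+40)<130)]
        print(f,lo,len(q),q.min(0) if len(q) else '',q.max(0) if len(q) else '')
"
```

```text
top0.npz 0.04 113 [ 309.77941696 -156.75553455] [411.97237842 -43.8710689 ]
top0.npz 0.1 105 [ 310.41630941 -102.22350732] [331.88924431 -47.06648355]
top0.npz 0.2 737 [ 302.62845333 -158.56044889] [419.98979657 -56.56309195]
side0.npz 0.04 406 [ 313.9006195 -159.2632638] [419.92040172 -40.16977548]
side0.npz 0.1 415 [ 315.1379649  -139.39313449] [412.91887206 -42.66075701]
side0.npz 0.2 1202 [ 308.39068603 -156.42429022] [419.9584703  -52.75804759]
w3.npz 0.04 0  
w3.npz 0.1 0  
w3.npz 0.2 0
```

servo_tool([
  [0, 2.2, 0.38],
  [0, 2.2, 0.38],
  [0, 2.2, 0.38],
  [0, 2.2, 0.38],
  [0, 2.2, 0.38],
  [0, 2.2, 0.38],
  [0, 2.2, 0.38],
  [0, 2.2, 0.38],
  [2.5, 0, 0],
  [2.5, 0, 0],
  [2.5, 0, 0],
  [2.5, 0, 0],
  [0, 0, 0],
  [0, 0, 0],
], hand=[0, 0, 0, 0, 0, 0, 0, 0, 0, 0, 0, 0, 0, 0], yaw=[0, 0, 0, 0, 0, 0, 0, 0, 0, 0, 0, 0, 0, 0])

```text
clock: 21.95
tcp_pos: [0.5939, 0.1725, 0.0859]
tool_rot: [[-0.003, 0.227, 0.974], [-0.001, 0.974, -0.227], [-1.0, -0.001, -0.003]]
contact_force: [1.0, 0.3, -0.2]
grip_width: 0.005
```

```bash
python3 -c "
from w import *
tool()"
```

```text
t 21.95 TCP S [[179.2 -29.2]] z 0.0859 yaw-lane 0.02 F [ 1.   0.3 -0.2] g 0.005
```

servo_tool([
  [0.6, 0.04, 0.04],
  [0.6, 0.04, 0.04],
  [0.5, 0, 0],
  [0.1, 0, 0],
  [0.1, 0, 0],
  [0.1, 0, 0],
  [0.1, 0, 0],
  [0.1, 0, 0],
  [0.1, 0, 0],
  [0, 0, 0],
], hand=[0, 0, 0, 0, 0, 0, 0, 0, 0, 0], yaw=[0, 0, 0, 0, 0, 0, 0, 0, 0, 0])

```text
clock: 22.95
tcp_pos: [0.5959, 0.1733, 0.0645]
tool_rot: [[0.0, 0.227, 0.974], [-0.0, 0.974, -0.227], [-1.0, 0.0, 0.0]]
contact_force: [0.1, -0.7, 1.8]
grip_width: 0.001
```

servo_tool([
  [0.1, 0, 0],
  [0, 0, 0],
  [0, 0, 0],
], hand=[0, 0, 0], yaw=[0, 0, 0])

```text
clock: 23.25
tcp_pos: [0.5959, 0.1733, 0.0635]
tool_rot: [[0.0, 0.227, 0.974], [0.0, 0.974, -0.227], [-1.0, 0.0, 0.0]]
contact_force: [-0.7, 0.3, 3.6]
grip_width: -0.007
```

servo_tool([
  [0.1, 0, 0],
  [0.1, 0, 0],
  [0, 0, 0],
  [0, 0, 0],
], hand=[0, 0, 0, 0], yaw=[0, 0, 0, 0])

```text
clock: 23.65
tcp_pos: [0.5959, 0.1734, 0.0614]
tool_rot: [[0.0, 0.227, 0.974], [-0.0, 0.974, -0.227], [-1.0, 0.0, 0.0]]
contact_force: [-1.0, 0.5, 4.7]
grip_width: 0.0
```

servo_tool([
  [0.1, 0, 0],
  [0.05, 0, 0],
  [0, 0, 0],
  [0, 0, 0],
], hand=[0, 0, 0, 0], yaw=[0, 0, 0, 0])

```text
clock: 24.05
tcp_pos: [0.596, 0.1734, 0.061]
tool_rot: [[0.001, 0.227, 0.974], [0.0, 0.974, -0.227], [-1.0, 0.0, 0.001]]
contact_force: [-2.5, -0.1, 9.7]
grip_width: 0.003
```

The key has bottomed out at 9.7 N with motion stopped. I'll release it and retreat to a viewing pose.

servo_tool([
  [-0.3, 0, 0],
  [-0.5, 0, 0],
  [-2, 0, 0],
  [-3, 0, 0],
  [-3, 0, 0],
  [-3, 0, 0],
  [-3, 0, 0],
  [0, -3, 0],
  [0, -3, 0],
  [0, -3, 0],
  [0, -3, 0],
  [0, -2, 0],
  [0, 0, 0],
  [0, 0, 0],
  [0, 0, 0],
  [0, 0, 0],
], hand=[0, 0, 0, 0, 0, 0, 0, 0, 0, 0, 0, 0, 0, 0, 0, 0], yaw=[0, 0, 0, 0, 0, 0, 0, 0, 0, 0, 0, 0, 0, 0, 0, 0])

```text
clock: 25.65
tcp_pos: [0.5642, 0.038, 0.2076]
tool_rot: [[-0.0, 0.226, 0.974], [0.0, 0.974, -0.226], [-1.0, 0.0, -0.0]]
contact_force: [0.3, 0.4, -0.1]
grip_width: -0.002
```

Run:
```python
from w import *
tool();rack(x=(32,160),y=33.5,f='pics/w7.png')
m=camera_model("wrist");p,d=capture("wrist");uv,P=cloud(m,d);S=samp(P)
q=P[(np.hypot(S[:,0]-180,S[:,1]+30)<9)];print("key top z",np.median(q[:,2]))
k=P[(abs(S[:,0]-180)<40)&(abs(S[:,1])<55)&(P[:,2]<.05)];print("housing z",np.median(k[:,2]))
m,p,d=load("w3.npz");uv,P=cloud(m,d);S=samp(P);q=P[(np.hypot(S[:,0]-180,S[:,1]+30)<9)];print("before",np.median(q[:,2]))
n="top";p,d=capture(n);cv2.imwrite("pics/top9.png",cv2.resize(cv2.convertScaleAbs(p[:,:,::-1],alpha=1.3),(800,600)))
```

```text
t 25.65 TCP S [[ 41.5 -30.8]] z 0.2076 yaw-lane 0.1 F [ 0.3  0.4 -0.1] g -0.002
wrist 4401 ((85.03455352783203, -1.3741092681884766), (63.533565521240234, 100.81768035888672), 89.84880065917969) [ 34.639812 -33.273487] [135.51517   30.273802]
key top z 0.0665843255077313
housing z 0.0461164116218746
before 0.06665535511321985
```

View pics/top9.png

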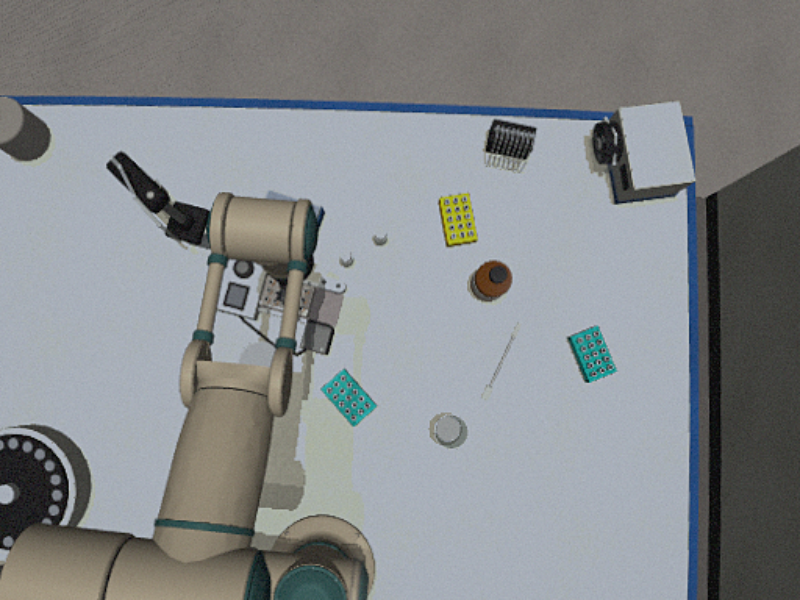

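The rack is home, the key is back up, and the arm is clear of everything. The bystanders in this view (vials, reagent bottle, beaker, spatula) are where they were. I'll hand in.

```bash
python3 -c "
from plant import workorder
print(workorder.close_job())"
```

```text
the job is handed in; nothing more can be done
None
```

I pushed the rack home against the drive housing, pressed the load key and let it come up, and handed the job in at about 26 s. No verdict is reported.

**How it went:**
- I nudged the rack about 9 mm sideways with the closed fingers.
- I then pushed it from behind with two fingertips, through the gate and into the bay. Near the end, the force rose to 8 N with no further motion.
- I pressed the key straight down until it bottomed out, with about 5.5 mm of TCP travel from the measured key top and 9.7 N. Then I backed off and lifted clear.

**Last checks:**
- **Rack:** measured at x about 85.0 to 85.8 mm, y between -0.1 and -1.4 mm, and about 0.1° off square. The spread in y comes from rail points mixed into the depth mask, and both readings are well inside the limits.
- **Key:** its top is at 66.6 mm, against 66.7 mm before the press, so it is fully up.
- **Other things on the deck:** the vials, reagent bottle, beaker and spatula look unmoved in the final top view. The arm hid the dish and most of the tip box there. Both looked in place in the wrist view taken before the key press, and the later moves stayed clear of them.
- **Robot:** it touches nothing.

No check failed.

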